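# Set the pour-slope gauge on the tray rest

## Robot

A 6-joint arm with a two-finger parallel gripper is mounted at the origin on the work surface. World frame = base frame: x ahead of the robot, y to its left, z up, the work surface at z = 0. Lengths are in m, angles in rad, forces in N, time in s.
With the tool pointing down it reaches from about 0.375 to 0.925 m from the base axis. Payload 5.7 kg.
Tool frame: the origin (TCP) lies between the finger pads; the fingertips stand 25 mm ahead of it and the grasp point (between the pads) lies 6 mm ahead of it; z points along the fingers, y is the line along which they close (so a half turn about z gives the same grasp; the last joint's range is limited). The gripper opens to 88 mm and grips with 3 to 60 N. Pads are 20 mm wide; open, the fingers measure 115 mm over their backs; the gripper's body (75 mm by 178 mm) begins 61 mm behind the grasp point.
Start: joints at [1.029, 0.359, 1.51, -0, 1.272, -0.115], TCP at [0.248, 0.546, 0.248] pointing down, gripper open.
Joint ranges: [-2.97, 2.97], [-1.01, 2.36], [0.21, 2.38], [-0.96, 4.11], [0.2, 2.71], [-2.98, 2.98]. Speed limits (rad/s): [2.39, 2.39, 3.14, 3.14, 3.14, 3.14].

## Interface

Orientations are given as a 3x3 rotation matrix whose columns are the frame's x, y, z axes.
In Python, from station import bot, optics, readout, sign_off gives the robot as it stands (bot), with the cameras (optics), the job as plain functions and the readings (readout).
- The arm moves only by the shell command python3 steer.py 'ROWS' [FORCE]. ROWS is a JSON list of rows, 1 to 8 of them, each of 5 numbers: the finger opening in m, then dx, dy, dz in m, then a turn about the tool's z in rad; each row shifts and turns the commanded pose from where the row before left it, along the tool's axes as they then stand; what a row does not reach is not made up. A row lasts 1/8 s, in which the tool goes at most 0.0625 m and 0.188 rad, less where a joint would pass 70% of its speed; a pose out of reach is approached as far as the arm can. The fingers move at their own pace and stop on an object; FORCE is the grip in N (left out, the last holds). Time passes only in rows, so rows that do not move let the fingers close. It prints the time, the measured TCP pose, the force, the opening and the grip force at its end.
- readout.get_state(): the state, without advancing time (a new reading comes with each control period).
- optics.snapshot(name): name is "side" or "top"; returns the picture (400x640x3 uint8, red, green, blue); there is no depth.
- optics.get_calibration(name): a dict with "vfov" (degrees; the focal length in pixels is half the picture's height over the tangent of half this angle, whatever the lens; pixels are square), "cx", "cy" (the principal point, pixels), "k1" (the pictures are not rectified: a ray, as slopes to the right and down, at radius r is drawn at 1 + k1 r^2 times it, then the intrinsics apply), "R" (3x3) and "t" (3): a world point X has camera coordinates R X + t. Camera axes: x right, y down, z forward; pixel columns grow to the right and rows downward; lengths in m; the calibration is good to about 2 mm. A picture is of the moment at which its call begins. get_calibration takes no time and is no camera call.
- sign_off(): hands the job in; it is judged then, once.
The state is a dict: "clock": time; "joint_pos": joint angles; "qvel": joint speeds; "tau": joint torques, N m; "tool_pos": TCP position; "tool_rot": TCP orientation; "ft_force": force on the tool from outside, world axes, zero at the start; "torque": the same for the moment, N m; "width": finger opening in m; "gripper_force": force on a finger pad.
Only numpy, scipy, OpenCV 4.12 (cv2) and the standard library are available. Lean on these libraries where they do the work, as an engineer would, in place of code of your own. Each camera call takes 0.05 s, during which the arm holds its last target. There are 200 camera calls.

## Task

The pour slope for the counting tray is to be set from the yellow tilt gauge: draw the gauge up out of the blue rack by its black tab and stand it upright on the ridges of the grey tray rest, its flat faces parallel to the rest's long sides. Then rock it sideways on the ridges, towards the side of the red mark, until its swinging pointer comes to rest on the red mark, and finish holding it like that: still gripped, its foot still resting on the ridges and the pointer steady on the mark. Leave the green card in the rack and the two bottles where they are.

Things in the scene. Friction and masses are not known exactly. Their poses are not given: they have to be found in the camera images.
- gauge: Yellow tilt gauge: flat card 10 mm thick (its x), 110 wide (y), 120 high (z), black grip tab on the middle of its top edge, 10 thick, 36 wide, from 120 to 155 mm above the foot. Dial, pointer and red mark show on both faces. About 0.17 kg. Origin: centre of the foot, a straight edge ending in lower corners at y = +55 and -55 mm. Stands loose in a rack slot, z up.
- pointer (a joint): Swinging black pointer of the gauge, a pendulum 70 mm long on an x-axis pivot 103 mm above the foot; hangs plumb, settles within about 1 s. Rad: 0 along the gauge's -z (gauge upright), positive towards its +y. Turning the gauge by a about its own x makes it settle at -a.
- mark (a joint): Red mark of the gauge, 9 mm wide and 20 mm long, on the dial with its middle 65 mm from the pointer's pivot. Value in rad in the same sense as the pointer: how far from the gauge's -z towards its +y; between 0.22 and 0.42, stiff, stays where it is. The gauge must therefore be tipped with its +y corner lowest.
- pointer_tip (a point): Point on the pointer 65 mm from its pivot, in the mid-plane of the gauge.
- mark_mid (a point): Middle of the red mark, 65 mm from the pointer's pivot, in the mid-plane of the gauge.
- rack: Blue rack fixed to the bench, 100 mm (x) by 134 mm (y) and 33 mm high, origin centre of the underside, with two slots along its y centred at x = -25 and +25 mm; each 14 mm wide, 114 mm long, floor at 8 mm, open above. One holds the gauge, the other the green card; either way round.
- rest: Grey tray rest fixed to the bench, 70 mm (x) by 170 mm (y), 40 mm high, origin centre of the underside, z up. Nine dark rubber ridges run across it (along its x), 18 mm apart along its y, with uneven tops 43.5 to 47.5 mm above the bench.
- card: Bystander: plain green card 10 mm thick (x), 95 mm wide (y), 45 mm high, standing in the other slot of the rack; origin centre of its foot.
- white_bottle: Bystander: white pill bottle, 48 mm across, 85 mm high; origin centre of its base.
- amber_bottle: Bystander: amber pill bottle with white cap, 40 mm across, 75 mm high; origin centre of its base.

How it is judged:
By the outcome, as a careful person would: the job done as asked, in the order asked, and still so for the second after the job is handed in, while the arm keeps its last pose, push and grip.
It also fails if it takes over 46 s, if anything falls off the work surface, if the arm or the gripper's body presses on something with over 40 N, if the wrist force passes 120 N, or if a joint passes its speed limit or range.

## Working session

There is one attempt and no reset: what is moved stays moved. The work goes in short steps, Python scripts to look and compute and a shell command to move; the robot and the scene stay as the last step left them, time stands still between calls to the robot, and variables do not carry over. Pictures are saved under pics/ and viewed, at most 10 in all, crops included, and the job is handed in when it is done.

```bash
ls; mkdir -p pics
python3 - <<'E'
from station import bot, optics, readout, sign_off
import cv2,numpy as np
for n in("side","top"):
    cv2.imwrite(f"pics/{n}0.png",optics.snapshot(n)[:,:,::-1]); c=optics.get_calibration(n); print(n,c)
print(readout.get_state())
E
```

```text
pics
station.py
steer.py
side {'vfov': 56.40347679072217, 'cx': 319.38313879443206, 'cy': 197.35847669106127, 'k1': -0.06400120820593982, 'R': array([[-0.99246855, -0.12083227, -0.02014295],
       [-0.06570992,  0.66389679, -0.74493171],
       [ 0.10338463, -0.7379977 , -0.66683657]]), 't': array([0.55423845, 0.08924336, 0.76340273])}
top {'vfov': 47.4104478309211, 'cx': 315.1731317386821, 'cy': 197.70980768096481, 'k1': 0.04466248007036398, 'R': array([[-0.02244061, -0.99968001,  0.01167486],
       [-0.9827907 ,  0.01991676, -0.18364576],
       [ 0.18335447, -0.01559506, -0.98292316]]), 't': array([0.00274589, 0.54159457, 0.99406157])}
{'clock': 0.1, 'joint_pos': array([ 1.02891390e+00,  3.59398867e-01,  1.51132159e+00, -3.21482862e-05,
        1.27248099e+00, -1.15109129e-01]), 'qvel': array([-0.00057285, -0.00134638, -0.00048366, -0.00067019, -0.00018445,
        0.00138025]), 'tau': array([ 3.09078348e-05, -5.16356134e+01, -2.71403700e+01,  6.76738448e-02,
        2.76888051e-02, -3.87443106e-05]), 'tool_pos': array([0.24808423, 0.54567669, 0.24691491]), 'tool_rot': array([[-9.10309991e-01,  4.13926412e-01, -8.03412558e-04],
       [ 4.13927163e-01,  9.10308937e-01, -1.39417162e-03],
       [ 1.54269174e-04, -1.60168264e-03, -9.99998705e-01]]), 'ft_force': array([ 0.62600228, -0.56909018, -0.56694788]), 'torque': array([-0.01404683,  0.05521634,  0.04068514]), 'gripper_force': 0.0, 'width': 0.08766391344750554}
```

View pics/top0.png

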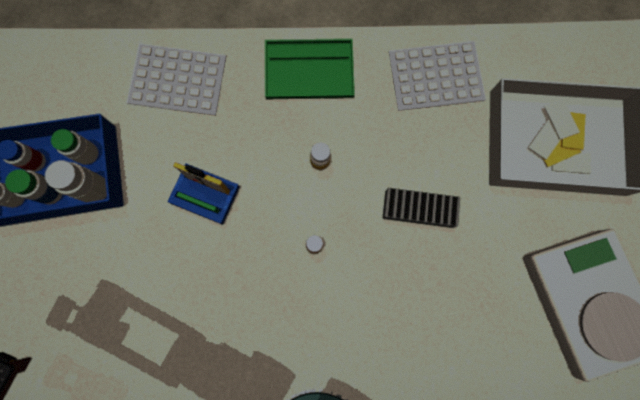

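View pics/side0.png

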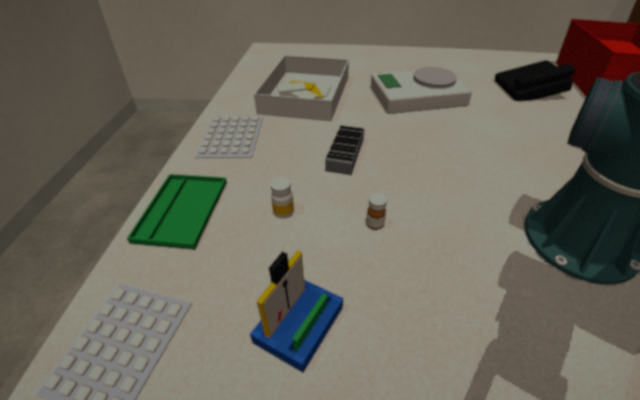

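The top view shows the blue rack at about (204,195), with the gauge in its far slot, the rest at (421,208), and the bottles at (320,156) and (315,244). In the side view, the gauge's red mark is near (279,316), towards world +y. I'll crop in for detail.

```bash
cat > h.py <<'E'
from station import bot, optics, readout, sign_off
import cv2,numpy as np
def cam(n):
    c=optics.get_calibration(n); f=200/np.tan(np.radians(c["vfov"]/2)); return c,f
def ray(n,uv):
    c,f=cam(n); d=(np.array(uv,float)-[c["cx"],c["cy"]])/f; s=d.copy()
    for _ in range(20): s=d/(1+c["k1"]*(s@s))
    return -c["R"].T@c["t"], c["R"].T@np.r_[s,1]
def onz(n,uv,z):
    o,d=ray(n,uv); return o+d*(z-o[2])/d[2]
def proj(n,X):
    c,f=cam(n); p=c["R"]@X+c["t"]; s=p[:2]/p[2]; return s*(1+c["k1"]*(s@s))*f+[c["cx"],c["cy"]]
def two(a,b):
    (o,d),(p,e)=ray("top",a),ray("side",b); k=np.linalg.lstsq(np.c_[d,-e],p-o,rcond=None)[0]
    A,B=o+k[0]*d,p+k[1]*e; return (A+B)/2,np.linalg.norm(A-B)
E
python3 - <<'E'
import cv2,numpy as np
t=cv2.imread("pics/top0.png");s=cv2.imread("pics/side0.png")
def cr(i,x,y,w,h,W,H): return cv2.resize(i[y:y+h,x:x+w],(W,H),interpolation=cv2.INTER_NEAREST)
a=np.zeros((600,800,3),np.uint8)
a[:300,:400]=cr(t,160,150,80,60+15,400,375)[:300]
a[:300,400:]=cr(t,380,175,80,60,400,300)
a[300:,:400]=cr(s,245,245,100,75,400,300) 
a[300:,400:]=cr(s,245,305,100,75,400,300)
cv2.imwrite("pics/crop1.png",a)
hsv=lambda i:cv2.cvtColor(i,cv2.COLOR_BGR2HSV)
import h
# blue rack in top
def big(m,x0,x1,y0,y1):
    k=np.zeros_like(m);k[y0:y1,x0:x1]=m[y0:y1,x0:x1];return k
m=big(cv2.inRange(hsv(t),(100,120,50),(130,255,255)),160,245,155,230)
p=cv2.findNonZero(m); r=cv2.minAreaRect(p); print("rack",r)
g=big(cv2.inRange(hsv(t),(50,120,40),(80,255,255)),160,245,155,230);print("card",cv2.minAreaRect(cv2.findNonZero(g)))
y=big(cv2.inRange(hsv(t),(18,120,60),(35,255,255)),160,245,155,200);print("yel",cv2.minAreaRect(cv2.findNonZero(y)),y.sum()/255)
rs=big(cv2.inRange(hsv(t),(0,0,0),(180,255,95)),375,470,180,235);rr=cv2.minAreaRect(cv2.findNonZero(rs));print("rest",rr)
print([h.onz("top",q,.043).round(4) for q in cv2.boxPoints(rr)])
E
```

```text
rack ((202.6206817626953, 192.94827270507812), (58.679718017578125, 42.15283966064453), 21.801410675048828)
card ((195.89654541015625, 201.2586212158203), (41.224365234375, 4.642383098602295), 21.801406860351562)
yel ((197.60345458984375, 173.7413787841797), (51.066219329833984, 5.013774394989014), 21.801406860351562) 147.0
rest ((421.119873046875, 207.58084106445312), (76.61190795898438, 32.24856948852539), 7.431407928466797)
[array([ 0.4911, -0.1587,  0.043 ]), array([ 0.5657, -0.1721,  0.043 ]), array([ 0.5388, -0.3459,  0.043 ]), array([ 0.4649, -0.3304,  0.043 ])]
```

View pics/crop1.png

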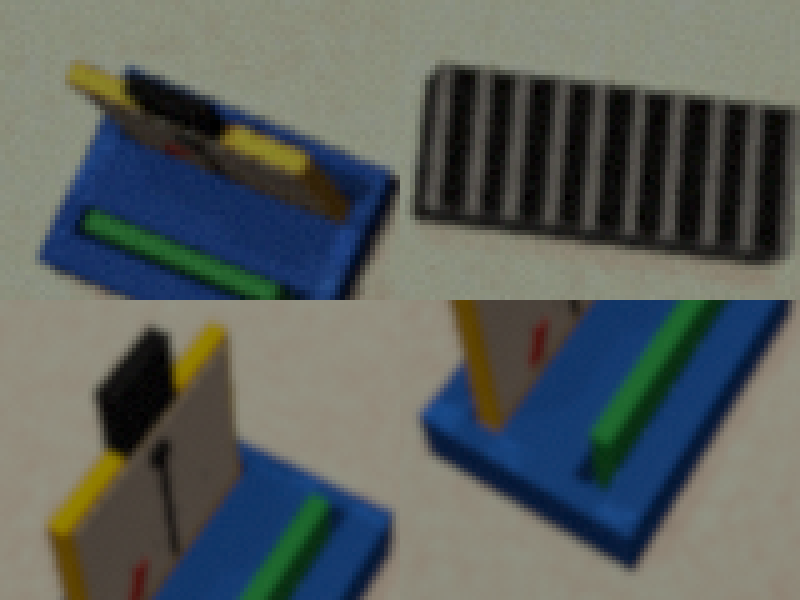

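The crops show the gauge's top edge in the top view from about (174.4,164.4) to (221.2,182). In the side view it runs from (260,302) to (301,252). The red mark is at about (280,315), towards the near (+y) end, and the rest has nine dark ridges. Next I'll compute positions.

Run:
```python
import cv2,numpy as np,h
t=cv2.imread("pics/top0.png")
for a,b in(((174,164),(259.6,301.6)),((220.9,181.6),(300.6,251.8))):
    print(two:=h.two(a,b), h.onz("top",a,.128), h.onz("side",b,.128))
# gauge yellow top edge line, card
g=cv2.resize(cv2.cvtColor(t,cv2.COLOR_BGR2GRAY)[175:235,375:470],None,fx=4,fy=4,interpolation=cv2.INTER_CUBIC)
for th in(30,40,50,60):
    m=(g<th).astype(np.uint8); n,l,s,c=cv2.connectedComponentsWithStats(m)
    k=[i for i in range(1,n) if s[i,4]>300]; print(th,[(s[i,4],(c[i]/4+[375-.375,175-.375]).round(1)) for i in k])
    if len(k)==9:
        P=np.array([h.onz("top",c[i]/4+[375-.375,175-.375],.0455) for i in k]);P=P[P[:,1].argsort()]
        print(P.round(4),P.mean(0)); v=np.polyfit(P[:,1],P[:,0],1);print("rest yaw of +y axis: dx/dy",v[0],"pitch",np.linalg.norm(P[-1]-P[0])/8)
from station import bot, optics, readout, sign_off
for n,uv,z in(("top",(320,149),.085),("top",(314.5,241),.075),("side",(281,182),.085),("side",(377.5,198),.075)):print(n,h.onz(n,uv,z).round(3))
```

```text
(array([0.60602708, 0.29158683, 0.12769116]), np.float64(0.00039204772358850115)) [0.60614672 0.29151204 0.128     ] [0.60573682 0.29180415 0.128     ]
(array([0.564624  , 0.19234669, 0.1249833 ]), np.float64(0.0037308423485126543)) [0.5658492  0.19176304 0.128     ] [0.56216915 0.19522127 0.128     ]
30 [(np.int32(1769), array([391.1, 203.4])), (np.int32(1553), array([398.9, 204.5])), (np.int32(1855), array([406.7, 205.6])), (np.int32(1692), array([414.5, 206.6])), (np.int32(2023), array([422.4, 207.7])), (np.int32(1781), array([430.1, 208.5])), (np.int32(1982), array([438. , 209.5])), (np.int32(1625), array([445.8, 210.6])), (np.int32(1882), array([453.6, 211.5]))]
[[ 0.5039 -0.325   0.0455]
 [ 0.5064 -0.3072  0.0455]
 [ 0.5091 -0.2898  0.0455]
 [ 0.5119 -0.2718  0.0455]
 [ 0.5142 -0.2543  0.0455]
 [ 0.517  -0.2364  0.0455]
 [ 0.5198 -0.2187  0.0455]
 [ 0.5227 -0.2009  0.0455]
 [ 0.5256 -0.1832  0.0455]] [ 0.51449686 -0.25413962  0.0455    ]
rest yaw of +y axis: dx/dy 0.152211640468097 pitch 0.017922847274553212
40 [(np.int32(20180), array([421.7, 208.1]))]
50 [(np.int32(23321), array([421.3, 208.1]))]
60 [(np.int32(26356), array([421.1, 208.1]))]
top [ 0.647 -0.022  0.085]
top [ 0.44  -0.005  0.075]
side [ 0.642 -0.025  0.085]
side [ 0.438 -0.005  0.075]
```

```bash
python3 steer.py '[[0.088,-0.0541,-0.0171,0,0],[0.088,-0.0541,-0.0171,0,0],[0.088,-0.0541,-0.0171,0,0],[0.088,-0.0541,-0.0171,0,0],[0.088,-0.0541,-0.0171,0,0],[0.088,-0.0541,-0.0171,0,0],[0.088,-0.0541,-0.0171,0,0],[0.088,-0.0541,-0.0171,0,0]]' 20; python3 steer.py '[[0.088,0,0,0,0.18],[0.088,0,0,0,0.18],[0.088,0,0,0,0.18],[0.088,0,0,0,0.18],[0.088,0,0,0,0.18],[0.088,0,0,0,0.18],[0.088,0,0,0,0.18],[0.088,0,0,0,0.18]]'
cat > st.py <<'E'
import sys,numpy as np
from station import bot, optics, readout, sign_off
s=readout.get_state();R=s["tool_rot"];p=s["tool_pos"]
print(s["clock"],p.round(4),"yaw_y",np.arctan2(R[1,1],R[0,1]).round(4),"q6",s["joint_pos"][5].round(3))
if len(sys.argv)>1: print("tool delta",(R.T@(np.array(sys.argv[1:4],float)-p)).round(4))
E
python3 st.py .5855 .242 .152
```

```text
clock: 1.1
tool_pos: [0.5867, 0.241, 0.2473]
tool_rot: [[-0.91, 0.414, -0.001], [0.414, 0.91, -0.0], [0.001, -0.0, -1.0]]
ft_force: [1.1, 0.7, -1.2]
width: 0.0879
gripper_force: 0.0
clock: 2.1
tool_pos: [0.5853, 0.2423, 0.2471]
tool_rot: [[0.297, 0.955, -0.001], [0.955, -0.297, -0.0], [-0.001, -0.001, -1.0]]
ft_force: [-1.0, 0.6, 0.1]
width: 0.0879
gripper_force: 0.0
2.1 [0.5853 0.2423 0.2471] yaw_y -0.302 q6 0.586
tool delta [-0.0002  0.0003  0.0951]
```

```bash
python3 steer.py '[[0.06,0,0,0.03,0.09],[0.06,0,0,0.03,0],[0.06,0,0,0.02,0],[0.06,0,0,0.015,0],[0.06,0,0,0,0]]'
python3 - <<'E'
import cv2,numpy as np,h
from station import bot, optics, readout, sign_off
a=[]
for n,(x,y) in(("top",(150,140)),("side",(220,220))):
    i=optics.snapshot(n)[y:y+100,x:x+100,::-1]; a.append(cv2.resize(i,(400,400),interpolation=cv2.INTER_NEAREST))
cv2.imwrite("pics/pre.png",np.hstack(a))
s=readout.get_state();g=s["tool_pos"]+.006*s["tool_rot"][:,2];print(g,[h.proj(n,g) for n in("top","side")])
E
```

```text
clock: 2.72
tool_pos: [0.5848, 0.2422, 0.1513]
tool_rot: [[0.377, 0.926, -0.003], [0.926, -0.377, -0.001], [-0.002, -0.002, -1.0]]
ft_force: [0.3, -0.6, -0.1]
width: 0.0601
gripper_force: 0.0
[0.58609365 0.24258543 0.14709668] [array([194.73846561, 170.57571835]), array([278.77884409, 266.8538612 ])]
```

View pics/pre.png

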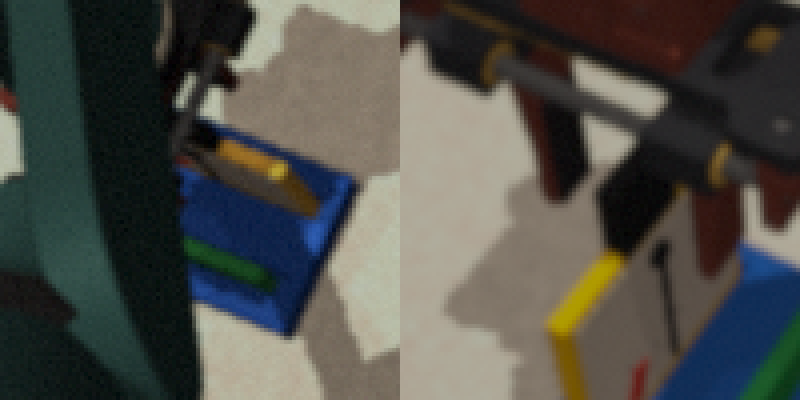

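The fingers straddle the tab. Its centre, at about (279,271) in the side view, agrees with the grasp projection. I'll close and lift.

```bash
python3 steer.py '[[0.0,0,0,0,0],[0.0,0,0,0,0],[0.0,0,0,0,0],[0.0,0,0,0,0],[0.0,0,0,0,0],[0,0,0,-0.01,0],[0,0,0,-0.015,0],[0,0,0,-0.03,0]]' 30; python3 steer.py '[[0,0,0,-0.03,0],[0,0,0,-0.03,0],[0,0,0,0,0]]'; python3 st.py  0.5157 -0.262 0.26
```

```text
clock: 3.82
tool_pos: [0.5848, 0.2422, 0.2078]
tool_rot: [[0.376, 0.926, -0.003], [0.926, -0.376, -0.001], [-0.002, -0.002, -1.0]]
ft_force: [0.1, 0.0, -1.9]
width: 0.0098
gripper_force: 30.0
clock: 4.2
tool_pos: [0.5874, 0.2431, 0.2712]
tool_rot: [[0.376, 0.926, 0.006], [0.926, -0.376, 0.002], [0.004, 0.005, -1.0]]
ft_force: [0.1, 0.1, -1.4]
width: 0.0099
gripper_force: 30.0
4.2 [0.5874 0.2431 0.2712] yaw_y -0.3859 q6 0.67
tool delta [-0.495   0.1236  0.0098]
```

```bash
python3 steer.py '[[0,-0.02,0.005,0,0],[0,-0.04,0.01,0,0],[0,-0.055,0.0133,0,0],[0,-0.055,0.0133,0,0],[0,-0.055,0.0133,0,0],[0,-0.055,0.0133,0,0],[0,-0.055,0.0133,0,0],[0,-0.055,0.0133,0,0]]'; python3 steer.py '[[0,-0.05,0.0125,0,0],[0,-0.035,0.009,0,0],[0,-0.0206,0.005,0,0],[0,0,0,0,-0.12],[0,0,0,0,-0.114],[0,0,0,0,0]]'; python3 st.py 0.5133 -0.262 0.26
python3 - <<'E'
import cv2,numpy as np
from station import bot, optics, readout, sign_off
a=[]
for n,(x,y) in(("top",(370,140)),("side",(290,40))):
    f=optics.snapshot(n)[:,:,::-1];cv2.imwrite(f"pics/{n}1.png",f); a.append(cv2.resize(f[y:y+120,x:x+80],(400,600),interpolation=cv2.INTER_NEAREST))
cv2.imwrite("pics/over.png",np.hstack(a))
E
```

```text
clock: 5.2
tool_pos: [0.5243, -0.1566, 0.266]
tool_rot: [[0.377, 0.926, -0.003], [0.926, -0.377, 0.001], [-0.0, -0.003, -1.0]]
ft_force: [0.4, 0.6, -2.2]
width: 0.0098
gripper_force: 30.0
clock: 5.95
tool_pos: [0.5107, -0.2618, 0.2668]
tool_rot: [[0.152, 0.988, -0.002], [0.988, -0.152, 0.001], [0.001, -0.002, -1.0]]
ft_force: [0.1, -0.2, -1.4]
width: 0.0095
gripper_force: 30.0
5.95 [ 0.5107 -0.2618  0.2668] yaw_y -0.1528 q6 -0.441
tool delta [0.0002 0.0026 0.0068]
```

View pics/over.png

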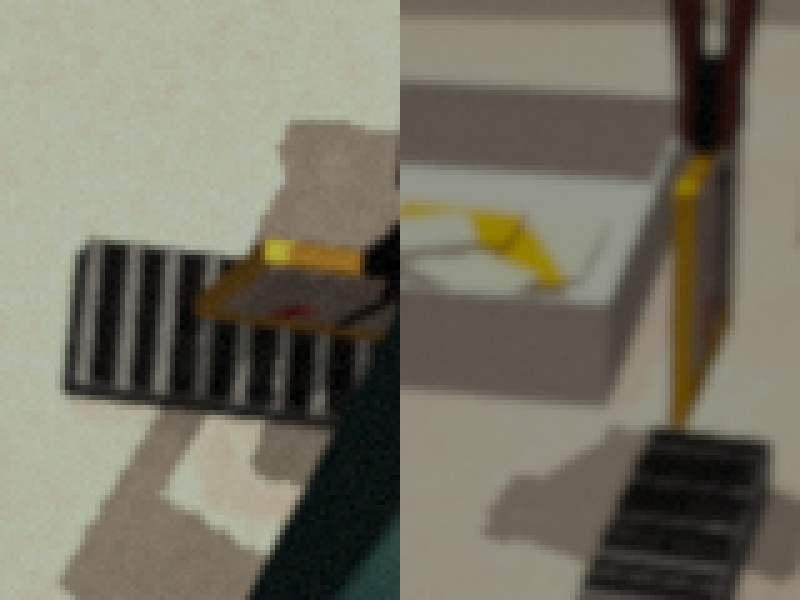

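The gauge is above the rest. In the top view its +y foot corner is at about (409,202), the upper end at (423,189.5), the mark at (428,202) and the pointer tip at (439,204). In the side view it hangs edge-on and upright. Next I'll check the offset.

```bash
cat > ang.py <<'E'
# pixel -> coords in gauge mid-plane frame (rest-aligned y, z), ray onto plane through gripped point
import numpy as np,h
from station import bot, optics, readout, sign_off
Y=np.array([.1505,.9886,0]);X=np.array([.9886,-.1505,0])
def onface(uv,n="top",off=0.,c=None):
    s=readout.get_state(); g=s["tool_pos"]+.006*s["tool_rot"][:,2] if c is None else c
    o,d=h.ray(n,uv); p=o+d*(((g+X*off-o)@X)/(d@X)); return np.array([(p-g)@Y,p[2]-g[2]])
E
python3 - <<'E'
import h,numpy as np
from ang import *
c=np.array([.5145,-.2541])
for uv,z,y in(((408.9,201.9),.122,.055),((422.5,189.1),.242,.055)):
    p=h.onz("top",uv,z);d=p[:2]-c; print(p.round(4),"rest-local y",(d@Y[:2]).round(4),"x",(d@X[:2]).round(4))
s=readout.get_state();d=s["tool_pos"][:2]-c;print("tcp local",d@X[:2],d@Y[:2])
for nm,uv in(("mark",(428,202)),("tip",(438.7,204)),("corner",(408.9,201.9))):print(nm,onface(uv,off=-.005).round(4))
E
python3 steer.py '[[0,0,0.0026,0.02,0],[0,0,0,0.02,0],[0,0,0,0.015,0],[0,0,0,0.01,0],[0,0,0,0.003,0],[0,0,0,0.002,0],[0,0,0,0.002,0],[0,0,0,0,0]]'
```

```text
[ 0.515 -0.207  0.122] rest-local y 0.0466 x -0.0066
[ 0.5181 -0.2069  0.242 ] rest-local y 0.0472 x -0.0036
tcp local -0.002258301417022099 -0.008173792100842599
mark [ 0.0211 -0.1117]
tip [-0.0028 -0.118 ]
corner [ 0.0554 -0.1358]
clock: 7.05
tool_pos: [0.5141, -0.2628, 0.1959]
tool_rot: [[0.151, 0.988, 0.0], [0.988, -0.151, -0.0], [-0.0, 0.0, -1.0]]
ft_force: [-0.3, 0.2, -1.7]
width: 0.0098
gripper_force: 30.0
```

```bash
python3 steer.py '[[0,0,0,0.002,0],[0,0,0,0.001,0],[0,0,0,0.001,0],[0,0,0,0,0]]'; python3 steer.py '[[0,0,0,0.001,0],[0,0,0,0.001,0],[0,0,0,0,0]]'
```

```text
clock: 7.55
tool_pos: [0.5145, -0.2631, 0.1934]
tool_rot: [[0.151, 0.988, 0.001], [0.988, -0.151, -0.001], [-0.001, 0.001, -1.0]]
ft_force: [-2.6, 1.4, 11.4]
width: 0.0096
gripper_force: 30.0
clock: 7.92
tool_pos: [0.5149, -0.2636, 0.1932]
tool_rot: [[0.151, 0.988, 0.002], [0.988, -0.151, -0.003], [-0.002, 0.003, -1.0]]
ft_force: [-4.0, 2.5, 22.2]
width: 0.0099
gripper_force: 30.0
```

```bash
python3 steer.py '[[0,0,0,-0.001,0],[0,0,0,-0.001,0],[0,0,0,-0.0004,0],[0,0,0,0,0],[0,0,0,0,0],[0,0,0,0,0],[0,0,0,0,0],[0,0,0,0,0]]' 5
python3 - <<'E'
import cv2,numpy as np
from station import bot, optics, readout, sign_off
a=[]
for n,(x,y) in(("top",(370,160)),("side",(310,80))):
    f=optics.snapshot(n)[:,:,::-1];cv2.imwrite(f"pics/{n}2.png",f); a.append(cv2.resize(f[y:y+75,x:x+50],(400,600),interpolation=cv2.INTER_NEAREST))
cv2.imwrite("pics/stand.png",np.hstack(a))
E
```

```text
clock: 8.93
tool_pos: [0.5146, -0.2633, 0.1929]
tool_rot: [[0.151, 0.988, 0.001], [0.988, -0.151, -0.001], [-0.001, 0.001, -1.0]]
ft_force: [-0.3, -0.4, 7.1]
width: 0.0101
gripper_force: 5.0
```

View pics/stand.png

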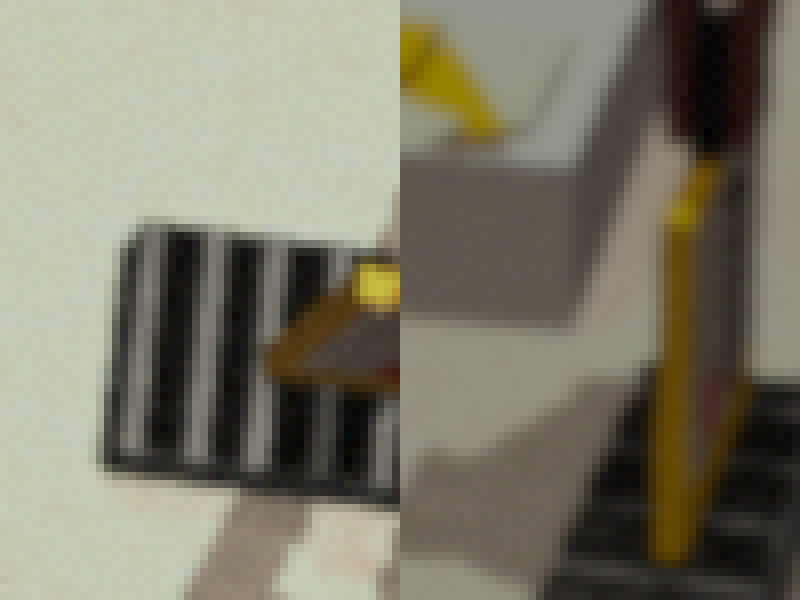

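The gauge stands upright. Its +y foot corner is in a gap just short of a ridge, at about (403,205) in the top view, and the mark is on the +y side. Next I'll start the rock with a light grip.

```bash
python3 steer.py '[[0,0.0036,0,-0.0012,0],[0,0.0036,0,-0.0011,0],[0,0.0036,0,-0.001,0],[0,0.0036,0,-0.001,0],[0,0.0036,0,-0.0008,0],[0,0.0036,0,-0.0008,0],[0,0.0036,0,-0.0006,0],[0,0.0036,0,-0.0005,0]]' 5;  python3 steer.py '[[0,0,0,0,0],[0,0,0,0,0],[0,0,0,0,0],[0,0,0,0,0]]'
python3 - <<'E'
import cv2,numpy as np
from station import bot, optics, readout, sign_off
a=[]
for n,(x,y) in(("top",(370,160)),("side",(310,80))):
    f=optics.snapshot(n)[:,:,::-1];cv2.imwrite(f"pics/{n}3.png",f); a.append(cv2.resize(f[y:y+75,x:x+50],(400,600),interpolation=cv2.INTER_NEAREST))
cv2.imwrite("pics/rock1.png",np.hstack(a))
E
```

```text
clock: 10.02
tool_pos: [0.5185, -0.234, 0.1991]
tool_rot: [[0.151, 0.988, -0.0], [0.988, -0.151, -0.0], [-0.0, 0.0, -1.0]]
ft_force: [-0.2, 0.9, -2.1]
width: 0.0102
gripper_force: 5.0
clock: 10.52
tool_pos: [0.5184, -0.2344, 0.1991]
tool_rot: [[0.152, 0.988, -0.0], [0.988, -0.152, -0.0], [-0.0, -0.0, -1.0]]
ft_force: [0.2, 0.3, -2.4]
width: 0.0097
gripper_force: 5.0
```

View pics/rock1.png

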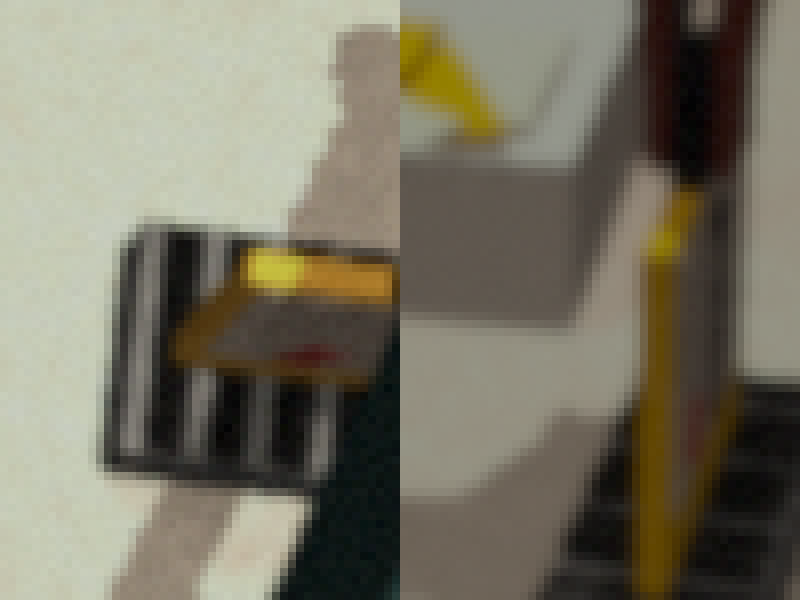

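The gauge lifted off and slid instead of rocking: its corner is at about (392,205) and it is barely tilted. I'll take it back, restand it and press down more.

```bash
python3 steer.py '[[0,0,0,-0.003,0],[0,-0.008,0,-0.003,0],[0,-0.012,0,0,0],[0,-0.0085,0,0,0],[0,0,0,0.005,0],[0,0,0,0.004,0],[0,0,0,0.002,0],[0,0,0,0,0]]' 10; python3 steer.py '[[0,0,0,0.0015,0],[0,0,0,0,0]]'; python3 st.py
```

```text
clock: 11.62
tool_pos: [0.514, -0.2621, 0.1937]
tool_rot: [[0.151, 0.989, -0.001], [0.989, -0.151, 0.0], [0.0, -0.001, -1.0]]
ft_force: [0.1, 0.5, -2.9]
width: 0.0101
gripper_force: 10.0
clock: 11.88
tool_pos: [0.5143, -0.2624, 0.1931]
tool_rot: [[0.151, 0.988, 0.001], [0.988, -0.151, -0.0], [-0.0, 0.001, -1.0]]
ft_force: [0.2, 0.8, 2.4]
width: 0.0096
gripper_force: 10.0
11.875 [ 0.5143 -0.2624  0.1931] yaw_y -0.1518 q6 -0.44
```

```bash
python3 steer.py '[[0,0,0,0.001,0],[0,0,0,0,0],[0,0,0,0,0]]' 8; python3 steer.py '[[0,0.002,0,-0.0003,0],[0,0.002,0,-0.0005,0],[0,0,0,0,0]]'; python3 steer.py '[[0,0.002,0,-0.0006,0],[0,0.002,0,-0.0006,0],[0,0,0,0,0]]'
```

```text
clock: 12.25
tool_pos: [0.5147, -0.2631, 0.1929]
tool_rot: [[0.151, 0.988, 0.001], [0.988, -0.151, -0.002], [-0.001, 0.002, -1.0]]
ft_force: [-1.5, -0.4, 8.0]
width: 0.0104
gripper_force: 8.0
clock: 12.62
tool_pos: [0.5151, -0.2594, 0.1932]
tool_rot: [[0.151, 0.989, 0.001], [0.989, -0.151, -0.002], [-0.002, 0.001, -1.0]]
ft_force: [-2.0, -2.3, 6.0]
width: 0.0099
gripper_force: 8.0
clock: 13.0
tool_pos: [0.5157, -0.2551, 0.1942]
tool_rot: [[0.151, 0.989, 0.001], [0.989, -0.151, -0.002], [-0.001, 0.001, -1.0]]
ft_force: [-1.2, -2.2, 7.0]
width: 0.0098
gripper_force: 8.0
```

```bash
cat > look.py <<'E'
import cv2,numpy as np,sys,h
from station import bot, optics, readout, sign_off
from ang import onface,Y
def meas(f):
    i=f[:,:,::-1] if False else f
    hsv=cv2.cvtColor(i,cv2.COLOR_BGR2HSV);r=(slice(165,225),slice(372,450))
    ye=cv2.inRange(hsv,(14,110,50),(34,255,255))[r];ys,xs=np.nonzero(ye)
    br=cv2.inRange(hsv,(22,110,105),(34,255,255))[r];by,bx=np.nonzero(br)
    rd=(cv2.inRange(hsv,(0,90,40),(9,255,255))|cv2.inRange(hsv,(170,90,40),(180,255,255)))[r];ry,rx=np.nonzero(rd)
    o=lambda a,b:(a+372,b+165)
    k=xs<=xs.min()+0; k2=bx<=(bx.min() if len(bx) else 0)
    out={"foot":o(xs[k].mean()-.3,ys[k].mean()),"red":o(rx.mean(),ry.mean()) if len(rx) else None,"nred":len(rx)}
    if len(bx): out["top"]=o(bx[k2].mean()-.3,by[k2].mean())
    return out
if __name__=="__main__":
    if len(sys.argv)>1:
        for p in sys.argv[1:]: print(p,meas(cv2.imread(p)))
    f=optics.snapshot("top")[:,:,::-1].copy();cv2.imwrite(f"pics/t{readout.get_state()['clock']:.2f}.png",f);print(m:=meas(f))
E
python3 look.py pics/top1.png pics/top2.png pics/top3.png
```

```text
pics/top1.png {'foot': (np.float64(408.7), np.float64(201.0)), 'red': (np.float64(428.4375), np.float64(201.5625)), 'nred': 16, 'top': (np.float64(422.7), np.float64(190.0))}
pics/top2.png {'foot': (np.float64(402.7), np.float64(205.0)), 'red': (np.float64(421.05882352941177), np.float64(205.70588235294116)), 'nred': 17, 'top': (np.float64(413.7), np.float64(195.5))}
pics/top3.png {'foot': (np.float64(391.7), np.float64(203.0)), 'red': (np.float64(408.70588235294116), np.float64(203.94117647058823)), 'nred': 17, 'top': (np.float64(400.7), np.float64(193.0))}
{'foot': (np.float64(403.7), np.float64(205.0)), 'red': (np.float64(420.52941176470586), np.float64(205.88235294117646)), 'nred': 17, 'top': (np.float64(410.7), np.float64(194.5))}
```

It's rotating now: the foot is fixed at column 403.7 and the top corner has moved +y. I'll continue in the same way.

```bash
python3 steer.py '[[0,0.002,0,-0.0005,0],[0,0.003,0,-0.0008,0],[0,0.003,0,-0.0008,0],[0,0.003,0,-0.0006,0],[0,0,0,0,0]]'; python3 steer.py '[[0,0.003,0,-0.0006,0],[0,0.003,0,-0.0005,0],[0,0.003,0,-0.0005,0],[0,0,0,0,0]]';python3 look.py
```

```text
clock: 13.68
tool_pos: [0.5172, -0.2432, 0.1963]
tool_rot: [[0.151, 0.989, 0.0], [0.989, -0.151, 0.0], [0.0, 0.0, -1.0]]
ft_force: [-0.6, -0.7, 4.1]
width: 0.01
gripper_force: 8.0
clock: 14.18
tool_pos: [0.5183, -0.2343, 0.1977]
tool_rot: [[0.151, 0.989, -0.0], [0.989, -0.151, 0.0], [0.0, -0.001, -1.0]]
ft_force: [0.8, -0.1, -3.0]
width: 0.0101
gripper_force: 8.0
{'foot': (np.float64(399.7), np.float64(203.5)), 'red': (np.float64(414.15384615384613), np.float64(205.0769230769231)), 'nred': 13, 'top': (np.float64(401.7), np.float64(194.5))}
```

```bash
python3 steer.py '[[0,0,0,0.001,0],[0,0,0,0.001,0],[0,0,0,0,0]]'; python3 steer.py '[[0,0,0,0.001,0],[0,0,0,0,0]]'
```

```text
clock: 14.6
tool_pos: [0.5183, -0.2348, 0.1957]
tool_rot: [[0.152, 0.988, -0.0], [0.988, -0.152, 0.0], [-0.0, -0.0, -1.0]]
ft_force: [0.3, 0.6, -2.3]
width: 0.0095
gripper_force: 8.0
clock: 14.85
tool_pos: [0.5184, -0.2349, 0.1952]
tool_rot: [[0.151, 0.988, 0.0], [0.988, -0.151, -0.0], [-0.0, 0.0, -1.0]]
ft_force: [-0.4, -0.2, 1.6]
width: 0.0096
gripper_force: 8.0
```

```bash
python3 steer.py '[[0,0,0,0.001,0],[0,0,0,0,0],[0,0.002,0,-0.0002,0],[0,0.002,0,-0.0003,0],[0,0.002,0,-0.0003,0],[0,0,0,0,0]]'; python3 steer.py '[[0,0.002,0,-0.0003,0],[0,0.002,0,-0.0003,0],[0,0,0,0,0]]';python3 look.py
```

```text
clock: 15.6
tool_pos: [0.5196, -0.2294, 0.1955]
tool_rot: [[0.151, 0.989, 0.001], [0.989, -0.151, -0.002], [-0.002, 0.001, -1.0]]
ft_force: [-1.9, -1.7, 5.5]
width: 0.0101
gripper_force: 8.0
clock: 15.98
tool_pos: [0.5202, -0.2253, 0.1959]
tool_rot: [[0.151, 0.989, 0.001], [0.989, -0.151, -0.001], [-0.001, 0.001, -1.0]]
ft_force: [-1.9, -1.4, 5.2]
width: 0.0094
gripper_force: 8.0
{'foot': (np.float64(397.7), np.float64(195.28571428571428)), 'red': (np.float64(448.1), np.float64(199.8)), 'nred': 10, 'top': (np.float64(397.7), np.float64(194.0))}
```

Run:
```python
import cv2,glob,os
f=cv2.imread(max(glob.glob("pics/t1*.png"),key=os.path.getmtime))
cv2.imwrite("pics/rock2.png",cv2.convertScaleAbs(cv2.resize(f[180:225,385:445],(800,600),interpolation=cv2.INTER_CUBIC),alpha=1.6))
```

```text
(no output)
```

View pics/rock2.png

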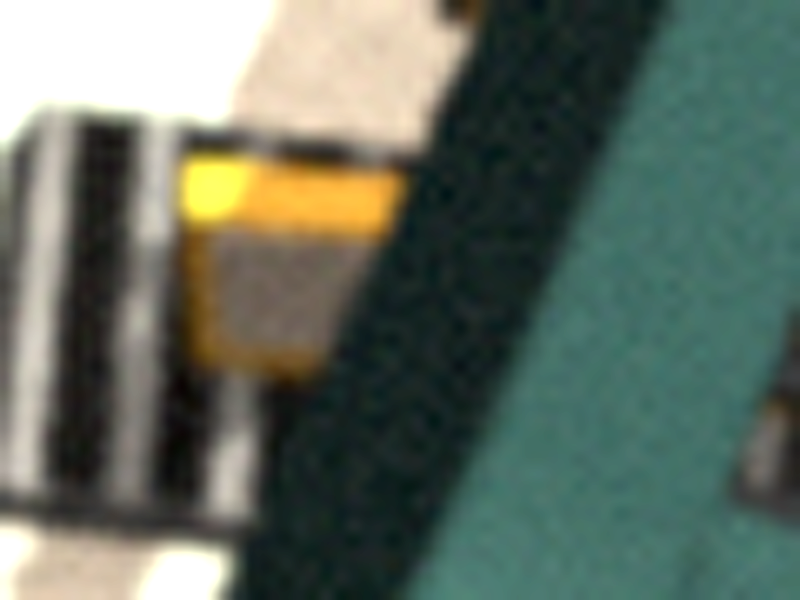

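In the top view the forearm now hides the mark and pointer. The +y edge is still visible: top corner at about (398.2,196.1), foot corner at about (399.9,207.4). I'll measure the mark angle from the first side view and the tilt from that edge.

```bash
cat > tilt.py <<'E'
import numpy as np,h
Y=np.array([.1505,.9886,0]);X=np.array([.9886,-.1505,0])
def pl(n,uv,c,x,y,off=-.005):
    o,d=h.ray(n,uv);q=np.asarray(c)+off*x;p=o+d*(((q-o)@x)/(d@x));return np.array([(p-q)@y,p[2]])
def tilt(top,foot,c,n="top"):
    a,b=pl(n,top,c,X,Y),pl(n,foot,c,X,Y);v=a-b;return a.round(4),b.round(4),np.linalg.norm(v).round(4),"tilt",np.arctan2(v[0],v[1]).round(4),"asin",np.arcsin(v[0]/.12).round(4)
E
python3 - <<'E'
import cv2,numpy as np,h
from tilt import *
s=cv2.imread("pics/side0.png");hs=cv2.cvtColor(s,cv2.COLOR_BGR2HSV)
m=(cv2.inRange(hs,(0,110,50),(8,255,255))|cv2.inRange(hs,(172,110,50),(180,255,255)))[290:340,260:310];ys,xs=np.nonzero(m);red=np.array([xs.mean()+260,ys.mean()+290]);print("red",red,len(xs))
g=np.array([.3765,.9264,0]);gx=np.array([.9264,-.3765,0]);c=(.5855,.242,0)
P={k:pl("side",uv,c,gx,g) for k,uv in dict(red=red,pivot=(284.6,283.3),tip=(288.4,307.8),topnear=(262,303.5),topfar=(302.5,252)).items()}
for k,v in P.items():print(k,v.round(4))
v=P["red"]-P["pivot"];print("mark from pivot",np.arctan2(v[0],-v[1]),np.linalg.norm(v))
v=P["tip"]-P["pivot"];print("tip from pivot",np.arctan2(v[0],-v[1]),np.linalg.norm(v))
c2=(.5148,-.2541,0)
for t,f,n in(((413.5,196.5),(403.2,206.5),"stand"),((398.2,196.1),(399.9,207.4),"now")):print(n,tilt(t,f,c2))
for nm,p in(("hang",(428.44,201.56)),("stand",(421.06,205.7))):print(nm,"red",pl("top",p,c2,X,Y))
E
```

```text
red [279.1  315.35] 40
red [0.0243 0.0513]
pivot [-0.0007  0.1077]
tip [-0.0014  0.037 ]
topnear [0.0548 0.1284]
topfar [-0.0559  0.124 ]
mark from pivot 0.4173243474838922 0.06172754515382579
tip from pivot -0.009970097846500619 0.07075416328435503
stand (array([0.0483, 0.1727]), array([0.0449, 0.0527]), np.float64(0.1201), 'tilt', np.float64(0.0287), 'asin', np.float64(0.0287))
now (array([0.0764, 0.1578]), array([0.0493, 0.0366]), np.float64(0.1242), 'tilt', np.float64(0.2206), 'asin', np.float64(0.2285))
hang red [0.01028671 0.14225104]
stand red [0.01272649 0.08850353]
```

```bash
python3 steer.py '[[0,0.002,0,-0.0001,0],[0,0.002,0,-0.0002,0],[0,0.002,0,-0.0001,0],[0,0,0,0,0]]'; python3 steer.py '[[0,0.002,0,-0.0001,0],[0,0.002,0,-0.0001,0],[0,0.002,0,0,0],[0,0,0,0,0]]'; python3 steer.py '[[0,0.002,0,0,0],[0,0.002,0,0,0],[0,0.002,0,0,0],[0,0,0,0,0],[0,0,0,0,0]]';python3 - <<'E'
import cv2,numpy as np
from station import bot, optics, readout, sign_off
t=optics.snapshot("top")[:,:,::-1];s=optics.snapshot("side")[:,:,::-1];cv2.imwrite("pics/top5.png",t);cv2.imwrite("pics/side5.png",s)
a=cv2.resize(t[185:225,380:420],(400,400),interpolation=cv2.INTER_CUBIC);b=cv2.resize(s[95:155,325:365],(400,600),interpolation=cv2.INTER_CUBIC)
o=np.zeros((600,800,3),np.uint8);o[:400,:400]=a;o[:,400:]=b;cv2.imwrite("pics/rock3.png",cv2.convertScaleAbs(o,alpha=1.7))
E
```

```text
clock: 16.52
tool_pos: [0.5212, -0.2194, 0.1965]
tool_rot: [[0.151, 0.989, 0.001], [0.989, -0.151, -0.001], [-0.001, 0.001, -1.0]]
ft_force: [-2.3, -1.6, 7.0]
width: 0.0097
gripper_force: 8.0
clock: 17.02
tool_pos: [0.5221, -0.2134, 0.1967]
tool_rot: [[0.151, 0.989, 0.001], [0.989, -0.151, -0.001], [-0.001, 0.001, -1.0]]
ft_force: [-2.5, -2.0, 8.1]
width: 0.0099
gripper_force: 8.0
clock: 17.65
tool_pos: [0.523, -0.2074, 0.1967]
tool_rot: [[0.151, 0.988, 0.001], [0.988, -0.151, -0.001], [-0.001, 0.001, -1.0]]
ft_force: [-1.6, -1.1, 7.2]
width: 0.0102
gripper_force: 8.0
```

View pics/rock3.png

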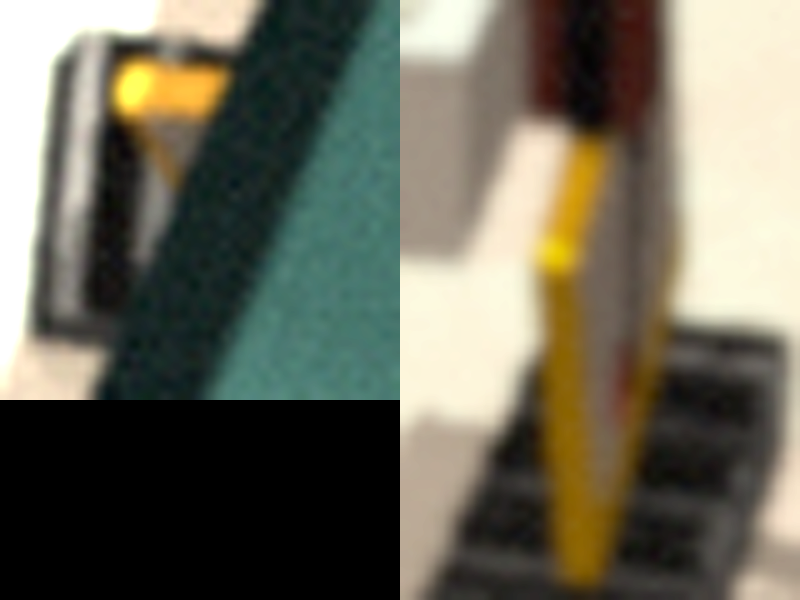

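In the side view the gauge is clearly tilted, with its foot corner at about (383.5,152.5). The pointer end, about (387.5,130), reaches the red mark at about (387,134). In the top view the top corner is at (391.5,193.5). Next I'll put numbers on the tilt and the pointer.

Run:
```python
import cv2,numpy as np,h
from tilt import *
from scipy.optimize import brentq
from station import bot, optics, readout, sign_off
s=readout.get_state();g=s["tool_pos"]+.006*s["tool_rot"][:,2];c=np.array([.5145,-.2541,0])
yg=(g-c)@Y;print("grip local y",yg,"z",g[2], "x",(g-c)@X)
sc=lambda u,v,x0,y0:(x0+u/10-.45,y0+v/10-.45)
top_t=sc(122,88,380,185); top_s=sc(157,252,325,95)   # mid of +y end of top edge
P,e=h.two(top_t,top_s);print("top corner",P,e,"local",(P-c)@Y)
F=sc(185,578,325,95)
for z in(.042,.046):
    Q=h.onz("side",F,z);yf=(Q-c)@Y
    a=brentq(lambda a:-.055*np.cos(a)+.140*np.sin(a)-(yg-yf),0,.8)
    print(z,"foot y",yf,"x",(Q-c)@X,"tilt edge",np.arcsin(((P-c)@Y-yf)/.12),"tilt grip",a)
# top corner vs grip: tab->corner vector: (55, -20) in gauge
v=np.array([(P-g)@Y,P[2]-g[2]]);print("tilt from top corner-grip",np.arctan2(-.02,.055)-np.arctan2(v[1],v[0]),np.linalg.norm(v))
# predicted side pixels of pivot, tip, mark for several tilts on near face
for a in(.30,.35,.40):
    up=np.array([0,0,1])*np.cos(a)+Y*np.sin(a); pv=g-up*.037-X*.005
    m=.39-a
    print(a,"pivot",h.proj("side",pv).round(1),"tip70",h.proj("side",pv-[0,0,.07]).round(1),"mark",h.proj("side",pv+.065*(np.sin(m)*Y-np.array([0,0,np.cos(m)]))).round(1), "footc",h.proj("side",g-up*.14+.055*(Y*np.cos(a)-np.array([0,0,np.sin(a)]))).round(1))
f=cv2.imread("pics/side5.png");hs=cv2.cvtColor(f,cv2.COLOR_BGR2HSV)
m=(cv2.inRange(hs,(0,70,30),(9,255,255))|cv2.inRange(hs,(168,70,30),(180,255,255)))[120:145,375-35:400];ys,xs=np.nonzero(m);print("red px",list(zip(xs+340,ys+120)))
print(f[122:142,342:352].min(axis=2))
```

```text
grip local y 0.047409379269477185 z 0.19075404099657872 x 0.0014067812494401987
top corner [ 0.52757921 -0.16450608  0.15978851] 0.001151973263610103 local 0.09054097402590813
0.042 foot y 0.04771242331327685 x 0.0008149329515775667 tilt edge 0.36495214253389907 tilt grip 0.37231890967073034
0.046 foot y 0.05331136110821919 x -0.0003752615599583991 tilt edge 0.31545260462051095 tilt grip 0.3350858377151668
tilt from top corner-grip 0.2738884707106647 0.05309612733411337
0.3 pivot [347.  110.2] tip70 [346.2 135.6] mark [345.7 135. ] footc [341.8 155.1]
0.35 pivot [347.1 109.7] tip70 [346.3 135. ] mark [346.2 133.8] footc [342.5 153.6]
0.4 pivot [347.3 109.1] tip70 [346.5 134.4] mark [346.6 132.6] footc [343.2 151.9]
red px [(np.int64(347), np.int64(129)), (np.int64(346), np.int64(130)), (np.int64(347), np.int64(130)), (np.int64(346), np.int64(131)), (np.int64(347), np.int64(131)), (np.int64(346), np.int64(132)), (np.int64(347), np.int64(132)), (np.int64(346), np.int64(133)), (np.int64(346), np.int64(134)), (np.int64(346), np.int64(135))]
[[31 45 51 51 50 44 40 46 49 48]
 [30 44 51 51 49 44 41 44 46 49]
 [27 43 50 52 49 44 38 44 44 54]
 [22 40 48 52 50 44 38 43 42 51]
 [18 36 47 50 50 45 41 40 37 43]
 [18 35 47 51 51 43 38 37 29 29]
 [19 35 48 50 49 39 35 34 24 19]
 [21 35 46 49 43 33 29 32 26 28]
 [15 31 46 47 40 28 23 25 26 35]
 [14 31 45 46 40 25 18 17 19 28]
 [11 30 44 45 37 22 10  8  9 13]
 [12 31 44 47 36 17  6  6 11 13]
 [ 9 29 45 45 36 21  9  4  0 12]
 [12 32 44 47 35 24 15  7 12 16]
 [ 3 27 41 45 36 25 13 10 17 20]
 [10 26 38 45 40 24 16 18 23 28]
 [ 6 21 40 46 41 27 13 16 21 23]
 [ 5 22 37 46 40 23  7 11 15 15]
 [ 7 17 36 42 37 20  9 11  7 11]
 [ 4 21 36 43 35 20  5  7 10 11]]
```

Run:
```python
import cv2,numpy as np,h
from tilt import *
def pred(tcp,a,L,mk=.39):
    g=np.array(tcp)-[0,0,.006];Z=np.array([0,0,1.]);up=Z*np.cos(a)+Y*np.sin(a);yy=Y*np.cos(a)-Z*np.sin(a);f=g-up*L
    pv=f+up*.103-X*.005
    return {n:{"foot":h.proj(n,f+yy*.055).round(2),"top":h.proj(n,f+up*.12+yy*.055).round(2),"mark":h.proj(n,pv+.065*(yy*np.sin(mk)-up*np.cos(mk))).round(2)} for n in("side","top")}
def red(p,r):
    hs=cv2.cvtColor(cv2.imread(p),cv2.COLOR_BGR2HSV);m=(cv2.inRange(hs,(0,70,30),(9,255,255))|cv2.inRange(hs,(168,70,30),(180,255,255)))[r];y,x=np.nonzero(m);return x.mean()+r[1].start,y.mean()+r[0].start,len(x)
R=(slice(115,145),slice(340,352))
print("obs stand",red("pics/side2.png",R),"foot (343.05,149.55) top (344.9,106.4); top view foot 403.2,205 top 413.5,195.5 red 421.1,205.7")
for a in(0,.03):
  for mk in(.36,.4):print("stand",a,mk,pred([.5146,-.2633,.1929],a,.14,mk))
print("obs now",red("pics/side5.png",R),"foot (343.05,152.35) top (340.25,119.75); top view top 391.7,193.4")
for a in(.3,.34,.38,.42):print(a,pred([.523,-.2074,.1967],a,.14))
print(pred([.523,-.2074,.1967],.38,.144))
```

```text
obs stand (np.float64(348.53846153846155), np.float64(128.46153846153845), 13) foot (343.05,149.55) top (344.9,106.4); top view foot 403.2,205 top 413.5,195.5 red 421.1,205.7
stand 0 0.36 {'side': {'foot': array([342.99, 150.32]), 'top': array([344.07, 107.49]), 'mark': array([348.14, 129.61])}, 'top': {'foot': array([402.5 , 204.22]), 'top': array([414.32, 194.22]), 'mark': array([420.69, 205.07])}}
stand 0 0.4 {'side': {'foot': array([342.99, 150.32]), 'top': array([344.07, 107.49]), 'mark': array([347.94, 129.78])}, 'top': {'foot': array([402.5 , 204.22]), 'top': array([414.32, 194.22]), 'mark': array([419.7 , 204.85])}}
stand 0.03 0.36 {'side': {'foot': array([343.35, 149.91]), 'top': array([344.12, 108.  ]), 'mark': array([348.38, 129.23])}, 'top': {'foot': array([404.2 , 204.57]), 'top': array([414.45, 194.42]), 'mark': array([421.96, 205.29])}}
stand 0.03 0.4 {'side': {'foot': array([343.35, 149.91]), 'top': array([344.12, 108.  ]), 'mark': array([348.18, 129.42])}, 'top': {'foot': array([404.2 , 204.57]), 'top': array([414.45, 194.42]), 'mark': array([420.95, 205.08])}}
obs n
[... 511 characters left out ...]
92.62]), 'mark': array([409.73, 203.54])}}
0.38 {'side': {'foot': array([342.92, 152.63]), 'top': array([339.55, 122.98]), 'mark': array([346.44, 133.1 ])}, 'top': {'foot': array([401.63, 204.71]), 'top': array([390.89, 192.88]), 'mark': array([411.59, 203.74])}}
0.42 {'side': {'foot': array([343.45, 151.26]), 'top': array([339.7 , 123.29]), 'mark': array([346.79, 132.06])}, 'top': {'foot': array([404.24, 205.04]), 'top': array([391.51, 193.14]), 'mark': array([413.45, 203.92])}}
{'side': {'foot': array([343.02, 153.51]), 'top': array([339.68, 124.08]), 'mark': array([346.52, 134.08])}, 'top': {'foot': array([401.95, 205.07]), 'top': array([391.29, 193.32]), 'mark': array([411.89, 204.11])}}
```

```bash
cat > fit.py <<'E'
import numpy as np,h
from tilt import X,Y
from scipy.optimize import least_squares
Z=np.array([0,0,1.])
def pts(tcp,a,L,gy,mk):
    g=np.array(tcp)-[0,0,.006];up=Z*np.cos(a)+Y*np.sin(a);yy=Y*np.cos(a)-Z*np.sin(a);f=g-up*L-yy*gy
    return dict(foot=f+yy*.055,top=f+up*.12+yy*.055,mark=f+up*.103-X*.005+.065*(yy*np.sin(mk)-up*np.cos(mk)))
def fit(tcp,obs,bias={},a0=.35):
    def r(p):
        q=pts(tcp,p[0],p[1],p[2],.392);return np.concatenate([h.proj(n,q[k])+bias.get((n,k),0)-uv for (n,k),uv in obs.items()])
    s=least_squares(r,[a0,.14,0],x_scale=[.1,.01,.01]);return s.x,r(s.x),(pts(tcp,*s.x,.392)["foot"])
stand=([.5146,-.2633,.1929],{("side","foot"):(343.05,149.55),("side","top"):(344.9,106.4),("top","foot"):(402.9,205),("top","top"):(413.5,195.2),("side","mark"):(348.54,128.46),("top","mark"):(421.06,205.7)})
E
python3 - <<'E'
from fit import *
np.set_printoptions(precision=3,suppress=True)
x,r,f=fit(*stand,a0=0);print("stand",x,r,f)
now={("side","foot"):(343.05,152.35),("side","top"):(340.25,119.75),("top","top"):(391.6,193.4),("side","mark"):(346.4,131.9)}
tcp=[.523,-.2074,.1967]
for a in(0,.03):
    q=pts(stand[0],a,.14,0,.392);b={k:np.array(v)-h.proj(k[0],q[k[1]]) for k,v in stand[1].items()}
    for o in(now,{k:v for k,v in now.items() if k[1]!="mark"}):print("bias a",a,*fit(tcp,o,b))
print("nobias",*fit(tcp,now))
E
```

```text
stand [ 0.02   0.137 -0.001] [ 0.127 -0.144 -0.853  0.612  0.586 -0.778  0.779 -1.138 -0.44   0.352
 -0.435 -0.895] [ 0.523 -0.211  0.048]
bias a 0 [0.319 0.14  0.005] [-0.477 -0.023  0.374 -0.009 -0.13   0.187  0.449 -0.042] [ 0.524 -0.204  0.042]
bias a 0 [0.322 0.14  0.005] [-0.431 -0.119  0.389  0.03  -0.071  0.214] [ 0.524 -0.204  0.042]
bias a 0.03 [0.343 0.14  0.004] [-0.55  -0.1    0.38   0.005 -0.111  0.19   0.389  0.015] [ 0.523 -0.207  0.041]
bias a 0.03 [0.345 0.141 0.004] [-0.519 -0.14   0.394  0.048 -0.058  0.217] [ 0.523 -0.207  0.041]
nobias [0.333 0.137 0.004] [-0.446 -0.313 -0.524  0.411  0.476 -1.047 -0.073  0.212] [ 0.523 -0.204  0.045]
```

```bash
python3 steer.py '[[0,0.002,0,0,0],[0,0.002,0,0,0],[0,0.002,0,0,0],[0,0.003,0,0,0],[0,0,0,0,0],[0,0,0,0,0],[0,0,0,0,0],[0,0,0,0,0]]'
python3 - <<'E'
import cv2,numpy as np
from station import bot, optics, readout, sign_off
N=6
t=np.mean([optics.snapshot("top")[:,:,::-1] for _ in range(N)],0);s=np.mean([optics.snapshot("side")[:,:,::-1] for _ in range(N)],0)
np.save("pics/s6.npy",s);np.save("pics/t6.npy",t)
i=s.astype(int)
print("R-G rows 120..150 cols 340..352")
print((i[118:142,342:352,2]-i[118:142,342:352,1]))
print("V");print(i[118:142,342:352,2])
hs=cv2.cvtColor(s.astype(np.uint8),cv2.COLOR_BGR2HSV)
b=cv2.inRange(hs,(14,110,40),(34,255,255))[100:165,330:356];ys,xs=np.nonzero(b);print("yellow bottom row",ys.max()+100,xs[ys==ys.max()]+330,xs[ys==ys.max()-1]+330,"left",xs.min()+330,ys[xs==xs.min()]+100)
print("end col profile V", i[112:126,338:346,2]); print("foot",i[146:158,338:350,2])
print("toprow");print(t.astype(int)[188:200,384:402,2])
E
```

```text
clock: 18.75
tool_pos: [0.5242, -0.1982, 0.1964]
tool_rot: [[0.151, 0.988, 0.001], [0.988, -0.151, -0.0], [-0.0, 0.001, -1.0]]
ft_force: [-1.0, -0.0, 5.9]
width: 0.0102
gripper_force: 8.0
R-G rows 120..150 cols 340..352
[[29 21 12  9  6  6  6  7  8 10]
 [28 19 11  7  8  5  6  8  8 11]
 [27 17 10  8  7  6  6  7  8 10]
 [23 13  9  7  7  6  6  7 10 11]
 [20 12  8  7  7  6  5  8 10 11]
 [17 10  7  8  6  5  6  9 11 11]
 [16  9  8  7  7  7  7  9 11 10]
 [15 10  8  7  7  6  6 10 11  9]
 [14 10  8  8  7  6  7 11 13  9]
 [16 10  8  7  7  6  8 11 13 10]
 [16 10  9  7  7  7  9 13 14 11]
 [16 11  9  8  7  7 10 14 15  9]
 [18 12  9  9 10 10 12 15 14  8]
 [19 13 10 10 14 13 14 15 14  7]
 [19 13 10 12 17 15 15 15 11  6]
 [19 15 11 16 21 17 14 15 11  5]
 [20 15 11 16 23 20 16 14 10  3]
 [20 15 11 15 23 23 18 14  8  2]
 [20 15 12 16 24 24 19 11  5  2]
 [21 17 13 15 22 23 17 10  4  1]
 [21 17 12 13 17 18 15  8  3  0]
 [22 18 13 11 13 16 14  8  2  1]
 [22 18 13 11 13 15 12  5  1  1]
 [22 19 14 12 15 15 11  3  2  1]]
V
[[113  94  76  67  59  52  51  60  65  72]
 [110  90  72  65  59  51  52  61  66  73]
[... 2247 characters left out ...]
 50  30  12  10  14   9]
 [175 112  56  77 137 170 162 125  97  91  91  79  48  20  11  13  12  12]
 [170  94  46  82 145 186 180 152 138 136 134 111  49  13  13  11  13  13]
 [168  85  48  90 146 181 170 154 150 149 141 104  43  12  13  13  10  12]
 [161  79  50  91 139 169 155 149 150 149 129  76  26  10  12  10  14  14]
 [148  71  52  83 108 128 125 125 130 127  99  47  13  13  15  14   9  13]
 [139  66  52  79  86  89  90  95  97  88  60  25  10  12  14  14  11  11]
 [135  63  47  74  78  70  64  71  72  57  32  14  12  11  10  13  11  11]
 [122  54  44  69  76  59  43  52  57  39  17  12  12  13  12  11  12  13]
 [112  47  46  70  72  52  27  32  39  28  15  12  12  13  12  12  11  14]]
```

Run:
```python
import cv2,numpy as np
s=np.load("pics/s6.npy").astype(np.float32);t=np.load("pics/t6.npy").astype(np.float32)
o=np.zeros((600,800,3),np.float32)
o[:,:480]=cv2.resize(s[105:160,330:374],(480,600),interpolation=cv2.INTER_CUBIC)
o[:320,480:]=cv2.resize(t[185:217,380:412],(320,320),interpolation=cv2.INTER_CUBIC)
o[320:,480:]=cv2.resize(s[126:154:1,336:368],(320,280),interpolation=cv2.INTER_CUBIC)
cv2.imwrite("pics/rock4.png",np.clip(o*2,0,255).astype(np.uint8))
```

```text
(no output)
```

View pics/rock4.png

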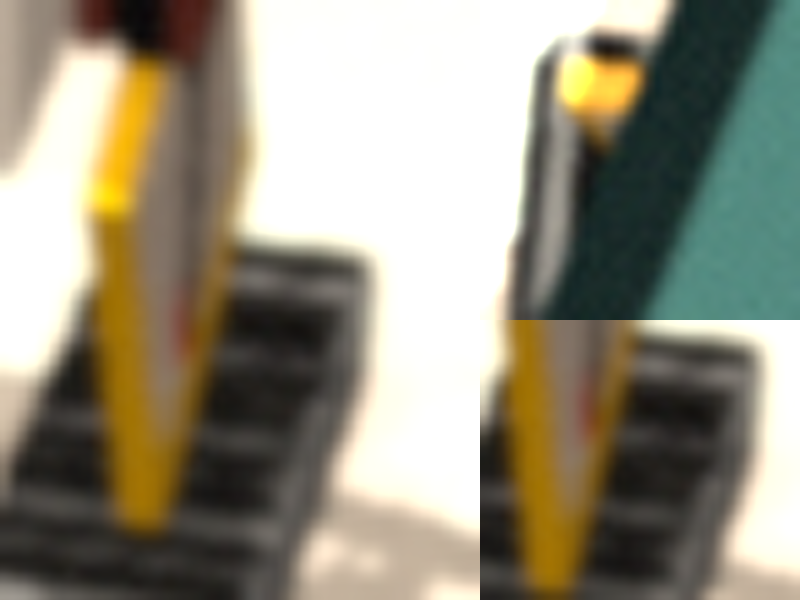

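The last view shows the +y top corner at side (339.8,122.9) and top (387.6,193.1). The foot corner is at side (342.7,153.0), and the red mark is at about (346.2,134.8) with the pointer end just above it. I'll refit.

Run:
```python
from fit import *
np.set_printoptions(precision=3,suppress=True)
import cv2
s=np.load("pics/s6.npy");rg=np.clip(s[128:142,344:352,2]-s[128:142,344:352,1]-11,0,None)
yy,xx=np.mgrid[128:142,344:352];cut=(rg>2);print("red",(rg*xx*cut).sum()/(rg*cut).sum(),(rg*yy*cut).sum()/(rg*cut).sum())
f=cv2.imread("pics/side5.png").astype(float);print("side5 R-G");print((f[124:142,342:352,2]-f[124:142,342:352,1]).astype(int))
now={("side","foot"):(342.65,152.95),("side","top"):(339.8,122.9),("top","top"):(387.5,193.1),("side","mark"):(346.2,134.8)}
tcp=[.5242,-.1982,.1964]
for a in(0,.03):
    q=pts(stand[0],a,.14,0,.392);b={k:np.array(v)-h.proj(k[0],q[k[1]]) for k,v in stand[1].items()}
    for o in(now,{k:v for k,v in now.items() if k[1]!="mark"}):print("bias a",a,*fit(tcp,o,b))
```

```text
red 346.9900805951643 135.00123992560444
side5 R-G
[[19 13  8  8  7  7  6  8 11 12]
 [18 14  9  7  6  8  6  8 12 11]
 [20 13  9  8  8  6  7 10 12 12]
 [20 14 10  8  8  6  9 10 15 12]
 [20 15 10  8  7  7  9 12 15 12]
 [19 15 10  8 11 14 12 13 14 12]
 [20 14 10  8 13 17 14 14 14 10]
 [22 17 11 10 15 21 17 16 15  8]
 [21 17 12 12 18 23 18 16 14  9]
 [22 17 12 13 21 25 20 17 12  6]
 [22 17 13 14 21 27 21 17 11  4]
 [21 18 13 15 22 27 20 15  8  3]
 [22 19 14 15 21 25 21 15  7  3]
 [22 19 14 13 18 21 18 10  4  1]
 [23 20 14 10 15 16 16 10  3  2]
 [23 21 14 11 12 16 15  7  3  0]
 [24 21 16 11 13 15 12  8  2 -3]
 [24 20 15 12 14 15 12  7  1  0]]
bias a 0 [0.358 0.142 0.004] [-0.312  0.918  0.096  0.13  -0.095  0.481  0.244 -1.154] [ 0.524 -0.2    0.04 ]
bias a 0 [0.378 0.14  0.004] [-0.117 -0.031  0.086 -0.097 -0.109  0.41 ] [ 0.524 -0.202  0.041]
bias a 0.03 [0.382 0.143 0.004] [-0.39   0.83   0.102  0.149 -0.075  0.484  0.179 -1.092] [ 0.523 -0.203  0.039]
bias a 0.03 [0.399 0.141 0.003] [-0.217 -0.055  0.091 -0.076 -0.094  0.412] [ 0.523 -0.205  0.04 ]
```

```bash
python3 steer.py '[[0,0,0,0,0],[0,0,0,0,0],[0,0,0,0,0],[0,0,0,0,0],[0,0,0,0,0],[0,0,0,0,0],[0,0,0,0,0],[0,0,0,0,0]]' 25; python3 steer.py '[[0,0,0,0,0],[0,0,0,0,0],[0,0,0,0,0],[0,0,0,0,0],[0,0,0,0,0],[0,0,0,0,0],[0,0,0,0,0],[0,0,0,0,0]]'
python3 - <<'E'
import numpy as np
from station import bot, optics, readout, sign_off
a=np.load("pics/s6.npy");t=np.load("pics/t6.npy")
s=np.mean([optics.snapshot("side")[:,:,::-1] for _ in range(6)],0);u=np.mean([optics.snapshot("top")[:,:,::-1] for _ in range(6)],0)
print("max change side",np.abs(s-a)[100:160,330:374].max(),"top",np.abs(u-t)[185:217,380:395].max())
i=s.astype(int);print(i[118:142,342:352,2]-i[118:142,342:352,1])
# mark angle from the hanging and standing top views, z consistent
from fit import *
import cv2
from scipy.optimize import least_squares
for nm,tcp,o in(("hang",[.5107,-.2618,.2668],{("top","foot"):(408.7,201.6),("top","top"):(422.7,189.4),("top","mark"):(428.44,201.56)}),("stand",stand[0],{k:v for k,v in stand[1].items() if k[0]=="top"})):
    r=lambda p:np.concatenate([h.proj(n,pts(tcp,p[0],.139,p[1],p[2])[k]+X*p[3])-v for(n,k),v in o.items()])
    z=least_squares(r,[0,0,.39,0],x_scale=[.1,.01,.1,.01]);print(nm,z.x.round(4),z.fun.round(2))
E
```

```text
clock: 20.35
tool_pos: [0.5242, -0.1982, 0.1965]
tool_rot: [[0.151, 0.988, 0.001], [0.988, -0.151, -0.0], [-0.0, 0.001, -1.0]]
ft_force: [-2.1, -0.3, 5.3]
width: 0.0097
gripper_force: 25.0
clock: 21.35
tool_pos: [0.5242, -0.1982, 0.1965]
tool_rot: [[0.151, 0.988, 0.001], [0.988, -0.151, -0.0], [-0.0, 0.001, -1.0]]
ft_force: [-1.9, -0.0, 5.9]
width: 0.0102
gripper_force: 25.0
max change side 8.333333333333329 top 16.0
[[30 22 13  8  7  7  5  8  8 11]
 [29 19 12  7  7  6  6  7  9 11]
 [27 17 10  8  7  7  6  7  8 10]
 [23 15 10  7  8  6  6  7 10 11]
 [20 12  8  7  7  6  7  8 11 11]
 [18  9  9  7  7  5  7  9 11 12]
 [15 10  7  7  6  7  7 10 12 10]
 [15  9  8  8  8  6  7 10 12 10]
 [15 10  8  8  7  7  8 11 13  9]
 [14 11  8  7  7  6  8 11 14 10]
 [15 10  8  7  7  6  9 13 15 11]
 [17 12  9  8  7  7 11 14 15 10]
 [17 12  9  8  9  9 12 15 15  8]
 [18 13  9 11 14 13 14 15 13  7]
 [19 13 10 13 17 16 14 14 13  5]
 [19 15 11 15 20 17 16 15 10  4]
 [20 15 12 15 22 21 16 14  9  3]
 [20 15 11 16 23 22 18 13  8  3]
 [20 16 11 16 24 24 19 12  4  2]
 [21 16 13 15 22 23 18 10  3  2]
 [22 17 13 12 18 19 15  8  2  1]
 [22 18 13 11 15 16 13  8  2  1]
 [22 18 13 10 14 15 12  5  1  0]
 [23 19 14 12 16 15 11  4  0  0]]
hang [-2.000e-03  1.000e-04  3.743e-01 -2.100e-03] [ 0.09 -0.56 -0.04  0.34 -0.04  0.17]
stand [ 0.0216 -0.0019  0.3507 -0.0018] [ 0.02  0.05  0.02 -0.21 -0.04  0.18]
```

Run:
```python
import cv2,numpy as np
from fit import *
f=[cv2.imread("pics/side2.png").astype(float),cv2.imread("pics/side5.png").astype(float),np.load("pics/s6.npy")]
for n,i in zip(("stand","s5","s6"),f):
    i=cv2.GaussianBlur(i,(0,0),.6) if n!="s6" else i
    d=(i[...,2]-i[...,1]);e=d-0.5*(i[...,1]-i[...,0])   # yellow has large G-B, red does not
    w=e[118:146,344:352];yy,xx=np.mgrid[118:146,344:352];w=np.clip(w-8,0,None);print(n,(w*xx).sum()/w.sum(),(w*yy).sum()/w.sum());print(w.astype(int)[4:24])
for tcp,a,gy in(([.5146,-.2633,.1929],.01,0),([.523,-.2074,.1967],.332,.0045),([.5242,-.1982,.1964],.388,.0035)):
    for mk in(.36,.39,.42):print(a,mk,h.proj("side",pts(tcp,a,.14,gy,mk)["mark"]).round(2))
    g=pts(tcp,a,.14,gy,a); print("pointer axis 55,65,70:",[h.proj("side",g["mark"]+[0,0,k]).round(1) for k in(.01,0,-.005)])
```

```text
stand 348.384617496738 129.52240197502246
[[ 0  0  0  0  0  0  0  0]
 [ 0  0  0  0  0  0  0  0]
 [ 0  0  0  0  0  0  0  0]
 [ 0  0  0  0  0  0  0  0]
 [ 0  0  0  0  4  6  1  0]
 [ 0  0  0  1  8 10  4  0]
 [ 0  0  0  2 10 11  3  0]
 [ 0  0  0  3 11 10  2  0]
 [ 0  0  0  4 12 10  1  0]
 [ 0  0  0  4 11  8  0  0]
 [ 0  0  0  4 10  6  0  0]
 [ 0  0  0  2  7  3  0  0]
 [ 0  0  0  0  2  0  0  0]
 [ 0  0  0  0  0  0  0  0]
 [ 0  0  0  0  0  0  0  0]
 [ 0  0  0  0  0  0  0  0]
 [ 0  0  0  0  0  0  0  0]
 [ 0  0  0  0  0  0  0  0]
 [ 0  0  0  0  0  0  0  0]
 [ 0  0  0  0  0  0  0  0]]
s5 346.37568278882696 133.5820145685773
[[0 0 0 0 0 0 0 0]
 [0 0 0 0 0 0 0 0]
 [0 0 0 0 0 0 0 0]
 [0 0 0 0 0 0 0 0]
 [0 0 0 0 0 0 0 0]
 [0 0 0 0 0 0 0 0]
 [0 0 0 0 0 0 0 0]
 [0 0 0 1 0 0 0 0]
 [0 0 1 4 0 0 0 0]
 [0 0 3 6 0 0 0 0]
 [0 0 6 7 0 0 0 0]
 [0 2 8 8 0 0 0 0]
 [0 2 8 9 0 0 0 0]
 [0 3 8 8 0 0 0 0]
 [0 2 6 5 0 0 0 0]
 [0 0 3 1 0 0 0 0]
 [0 0 0 0 0 0 0 0]
 [0 0 0 0 0 0 0 0]
 [0 0 0 0 0 0 0 0]
 [0 0 0 0 0 0 0 0]]
s6 346.0162601626016 134.6349593495935
[[ 0  0  0  0  0  0  0  0]
 [ 0  0  0  0  0  0  0  0]
 [ 
[... 300 characters left out ...]
4 11  4  0  0  0  0]
 [ 0  3 10  4  0  0  0  0]
 [ 0  2  7  3  0  0  0  0]
 [ 0  0  2  0  0  0  0  0]
 [ 0  0  0  0  0  0  0  0]
 [ 0  0  0  0  0  0  0  0]
 [ 0  0  0  0  0  0  0  0]]
0.01 0.36 [348.22 129.49]
0.01 0.39 [348.07 129.62]
0.01 0.42 [347.93 129.73]
pointer axis 55,65,70: [array([350.1, 122.9]), array([350. , 126.4]), array([350., 128.])]
0.332 0.36 [346.57 132.5 ]
0.332 0.39 [346.4  132.88]
0.332 0.42 [346.23 133.25]
pointer axis 55,65,70: [array([346.8, 128.6]), array([346.7, 132.1]), array([346.7, 133.9])]
0.388 0.36 [346.24 133.41]
0.388 0.39 [346.07 133.83]
0.388 0.42 [345.89 134.24]
pointer axis 55,65,70: [array([346.2, 130.3]), array([346.1, 133.8]), array([346. , 135.5])]
```

```bash
python3 -c "
from station import bot, optics, readout, sign_off
print(sign_off())"
```

```text
the job is handed in; nothing more can be done
None
```

I handed the job in with the gauge gripped at 25 N, tilted about 0.39 rad towards the red mark (put at 0.35–0.39 rad), and its foot pressed on the rest with about 6 N. The arm hid the pointer from the top camera, so "pointer on the mark" rests on the tilt and a coarse side view. The first rocking attempt slid the gauge, so I stood it up again first. I did not move the card or bottles, or check them at the end.

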